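# Load a finishing rod and lock it with the stop collar

### The arm

A 6-joint arm with a two-finger parallel gripper is mounted at the origin on the work surface. World frame = base frame: x ahead of the robot, y to its left, z up, the work surface at z = 0. Lengths are in m, angles in rad, forces in N, time in s.
With the tool pointing down it reaches from about 0.25 to 0.725 m from the base axis. Payload 4 kg.
Tool frame: the origin (TCP) lies midway between the tips of the shut fingers; the grasp point (between the pads) lies 19 mm behind it; x points along the fingers, y is the direction in which the jaws open and shut, and the axes are right-handed (so a half turn about x gives the same grasp; the last joint's range is limited). The gripper opens to 85 mm and grips with 20 to 120 N. Pads are 22 mm wide; open, the fingers measure 114 mm over their backs; the gripper's body (76 mm by 85 mm) begins 54 mm behind the grasp point. The pads swing forward as they close: fully open they stand 13 mm farther back than shut.
Start: joints at [-1.167, 0.241, 0.005, 1.335, 0, 1.571], TCP at [0.196, -0.46, 0.201] pointing down, gripper open.
Joint ranges: [-2.72, 2.72], [-1.05, 1.87], [-1.09, 1.28], [-1.99, 2.15], [-1.42, 1.44], [-3.14, 3.14]. Speed limits (rad/s): [2.79, 2.79, 3.14, 3.14, 3.14, 3.14].

### API

Orientations are given as a unit quaternion [x, y, z, w].
In Python, from workcell import * gives the robot as it stands.
- The arm moves only by the tool play_rows, never from a script. Its argument "plan" is a list of rows, each a list of 7 numbers: the shift along the tool's x, y, z in mm, then the turn, a rotation vector about the tool's x, y, z in rad, then the closure, from -1 (fully open) to 1 (shut). In form: [[x, y, z, rx, ry, rz, grip], ...]. A call has 1 to 20 rows; each row shifts and turns the commanded pose from where the row before left it, along the tool's axes as they then stand; what a row does not reach is not made up. A row lasts 1/12 s, in which the tool goes at most 41.7 mm and 7.16 degrees, less where a joint would pass 70% of its speed; a pose out of reach is approached as far as the arm can. A call with a gripper value outside its range is refused whole. The fingers move at their own pace and stop on an object; the grip force is fixed at half the most. Time passes only in rows, so rows that do not move let the fingers close. It gives the time, the measured TCP pose, the force and the opening at its end, in the units of the state.
- get_obs(): the state, without advancing time (a new reading comes with each control period).
- camera(name): name is "side" or "top" or "wrist"; returns a dict with "frame" (480x640x3 uint8, red, green, blue), "depth" (480x640 float32, m along the optical axis (not along the pixel's ray), 0 where there is no reading), "fx", "fy", "cx", "cy" (pixels), "distortion" ([k1, k2, p1, p2, k3] as OpenCV has them; the pictures are not rectified), "camera_from_world" (4x4, takes a point from world to camera coordinates). Camera axes: x right, y up, looking along -z (the intrinsics and any distortion apply to the point x, -y, -z); pixel columns grow to the right and rows downward; lengths in m; the calibration is good to about 2 mm. A picture is of the moment at which its call begins.
- job_done(): hands the job in, once; it reports no verdict.
Trained networks look in a picture, given as the dict that the camera call returned (one of the last four; its "shot" number tells which), for a name from the list of things; names that differ only in an ending like _2 or _b are one class to them, and where a whole thing is asked for, a point or a joint stands for the part that bears it (a point fixed in the world has none). Each returns a list of dicts, best first, with "confidence" (0 to 1); they miss things now and then, are a little off and sometimes report something else, mostly with a low value. They report only what shows in the picture. A call takes as long as a camera call. They do not tell look-alikes from the thing itself.
- search_frame(thing, picture): "centre" ([x, y, z] in m, in world coordinates, good to about 4 mm: the middle of the surface that is visible of it).
- pinpoint(thing, picture): "centre" ([x, y, z] in m, in world coordinates, good to about 4 mm: a listed point, or the origin of a listed thing).
The state is a dict: "clock": time; "joint_pos": joint angles; "joint_vel": joint speeds; "tau": joint torques, N m; "eef_pos": TCP position; "tool_rot": TCP orientation; "ft_force": force on the tool from outside, world axes, zero at the start; "ft_torque": the same for the moment, N m; "grip_width": finger opening in m.
Only numpy, scipy, OpenCV 4.12 (cv2) and the standard library are available. Lean on these libraries where they do the work, as an engineer would, in place of code of your own. Each camera call takes 0.05 s, during which the arm holds its last target. There are 200 camera calls.

### The job

Load the steel rod of the stand: thread on the thick wooden block first, then the wide wooden block, then the octagonal steel collar, and push the whole stack up against the post until the sprung catch in the rod pops up behind the collar and locks it. Let go of everything, and leave the jar, the brush and the wooden leg stub where they are.

Things in the scene. Friction and masses are not known exactly. Their poses are not given: they have to be found in the camera images.
- stand: Fixed dark steel stand: base plate 110 x 120 x 12 mm (local x -20 to 90 mm) with an upright slotted post 41 mm wide (y), 30 mm deep (x 0 to 30), top 138 mm above the table. Origin on the table straight below the point where the rod leaves the post's face; x, y level, z up. A rigid level steel rod, 14 mm in diameter, sticks out of the post along the stand's -x (at y = 0).
- tip_foot (a point): Point on the table straight below the rod's tip, 120 mm from the post's face; axes as the stand's. The rod's last 8 mm are a cone down to 6 mm in diameter. The rod is clamped in the post's slot at a different height each time: its centre line is 98 to 122 mm above the table, and no reading gives it, so see it or feel for it.
- catch (a joint): Sprung steel catch, 5 mm wide, in the top of the rod. 0 m = up: it stands 5.5 mm above the rod's top. Grows as it is pressed down: 5.5 mm = level with the rod's top, stop at 7.5 mm. The spring takes about 1.4 N to start, 4 N to press it level.
- catch_foot (a point): Point on the table straight below the catch's square back, 63.5 mm from the post's face. The catch's ramp runs from there to 76 mm from the post. A part pushed to the post rides over it at roughly 4 to 10 N and then cannot come back. The parts are 60 mm long together, only 3.5 mm to spare: fingers on the collar's sides that reach past its front face would keep it from passing, so push its face.
- thick_block_mid (a point): Centre of the loose thick beech block: 44 x 44 mm, 28 mm thick, about 45 g, standing on an edge on the table (centre 22 mm up). A round hole, 17 mm in diameter, goes through the centre along its level x axis (the 28 mm direction); y is level across the block, z up.
- wide_block_mid (a point): Centre of the loose wide beech block: 60 x 60 mm, 18 mm thick, about 50 g, standing on an edge on the table (centre 30 mm up). A round hole, 17 mm in diameter, goes through the centre along its level x axis (the 18 mm direction); y is level across the block, z up.
- collar_mid (a point): Centre of the loose octagonal steel stop collar: 44 mm across flats, 14 mm thick, about 110 g, standing on a flat on the table (centre 22 mm up), with upright flats at its sides. A hole, 17.4 mm across, goes through the centre along its level x axis (the 14 mm direction); y is level across the collar, z up.
- wide_block: The wide block again; origin at the centre of its lower edge.
- thick_block: The thick block again; origin at the centre of its lower edge.
- collar: The collar again; origin at the centre of its lower flat.
- jar: Bystander: amber jar with a steel lid, 64 mm in diameter, 85 mm high; origin under it.
- brush: Bystander: hand brush lying on the table, along its x axis.
- leg_stub: Bystander: upright beech leg stub, 38 mm in diameter, 70 mm high; origin under it.
Mind the look-alikes: they are no part of the job. Leave any purple or turquoise look-alike of the thick_block alone.

How it is judged:
By the outcome, as a careful person would: the job done as asked, in the order asked, and still so for the second after the job is handed in, with the robot touching nothing.
It also fails if it takes over 72 s, if anything falls off the work surface, if the arm or the gripper's body presses on something with over 40 N, if the wrist force passes 120 N, or if a joint passes its speed limit or range.

## Working session

There is one attempt and no reset: what is moved stays moved. The work goes in short steps, Python scripts to look and compute and a tool call to move; the robot and the scene stay as the last step left them, time stands still between calls to the robot, and variables do not carry over. Pictures are saved under pics/ and viewed, about 8 in all and at most 12, crops included, and the job is handed in when it is done.

Besides the shell and the picture viewer there is one more tool, called after "Request:" by a JSON object that holds its "name" and its "arguments". play_rows: Moves the arm, as the interface text tells. Its arguments: {"type":"object","properties":{"plan":{"type":"array","items":{"type":"array","items":{"type":"number"}}}},"required":["plan"]}

```bash
mkdir -p pics; ls; cat > h.py <<'E'
from workcell import *
import numpy as np, cv2
def save(c,n,crop=None,s=1):
    f=c["frame"][:,:,::-1]
    if crop: f=f[crop[1]:crop[3],crop[0]:crop[2]]
    f=cv2.resize(f,None,fx=s,fy=s,interpolation=cv2.INTER_CUBIC); cv2.imwrite("pics/"+n+".png",f)
def K(c): return np.array([[c["fx"],0,c["cx"]],[0,c["fy"],c["cy"]],[0,0,1.]])
def proj(c,p):
    T=np.array(c["camera_from_world"]); q=(np.c_[np.atleast_2d(p),np.ones(len(np.atleast_2d(p)))]@T.T)[:,:3]*[1,-1,-1]
    return cv2.projectPoints(q,np.zeros(3),np.zeros(3),K(c),np.array(c["distortion"],float))[0][:,0]
def ray(c,uv):
    T=np.array(c["camera_from_world"]); n=cv2.undistortPoints(np.array([[uv]],float),K(c),np.array(c["distortion"],float))[0,0]
    R=T[:3,:3]; return -R.T@T[:3,3], R.T@np.array([n[0],-n[1],-1.])
def cloud(c,box=None):
    d=c["depth"]; v,u=np.mgrid[0:480,0:640]; 
    n=cv2.undistortPoints(np.c_[u.ravel(),v.ravel()].astype(float)[:,None],K(c),np.array(c["distortion"],float))[:,0]
    z=d.ravel(); P=np.c_[n[:,0]*z,-n[:,1]*z,-z]; T=np.array(c["camera_from_world"])
    W=(P-T[:3,3])@T[:3,:3]; W[z==0]=np.nan
    return W.reshape(480,640,3)
E
python3 - <<'E'
from h import *
np.set_printoptions(precision=4,suppress=True)
print({k:np.round(v,4) for k,v in get_obs().items()})
for n in ["side","top"]:
    c=camera(n); save(c,n+"0")
    print(n,c["fx"],c["distortion"],np.round(np.linalg.inv(c["camera_from_world"]),3).tolist())
    for t in "stand tip_foot catch_foot thick_block_mid wide_block_mid collar_mid jar brush leg_stub".split():
        for r in pinpoint(t,c)[:3]: print(t,np.round(r["centre"],4),round(r["confidence"],2),proj(c,r["centre"]).round(), {k:v for k,v in r.items() if k not in("centre","confidence")})
E
```

```text
pics
{'clock': np.float64(0.0), 'joint_pos': array([-1.167 ,  0.2414,  0.0037,  1.3352, -0.    ,  1.5708]), 'joint_vel': array([-0.0016, -0.0011,  0.    ,  0.0001, -0.0006, -0.0008]), 'tau': array([ -0.0004, -37.2318,  25.2407,   0.0169,  -0.    ,  -0.    ]), 'eef_pos': array([ 0.1962, -0.4591,  0.2   ]), 'tool_rot': array([-0.6926, -0.1425,  0.6929, -0.1411]), 'ft_force': array([-0.2516,  0.0751,  0.1908]), 'ft_torque': array([-0.0035, -0.0625, -0.0056]), 'grip_width': np.float64(0.0854)}
side 495.0579349677544 [0.0177 0.     0.     0.     0.    ] [[0.987, 0.093, -0.129, 0.475], [-0.159, 0.507, -0.847, -0.859], [-0.014, 0.857, 0.515, 0.592], [0.0, 0.0, 0.0, 1.0]]
stand [0.5638 0.2395 0.0038] 0.84 [[283. 211.]] {}
tip_foot [ 0.4724 -0.1785 -0.0007] 0.27 [[256. 327.]] {}
catch_foot [0.5591 0.174  0.0037] 0.76 [[284. 224.]] {}
thick_block_mid [0.6509 0.0071 0.0218] 0.85 [[335. 251.]] {}
thick_block_mid [0.5483 0.0166 0.021 ] 0.83 [[286. 254.]] {}
thick_block_mid [ 0.5748 -0.0732  0.0262] 0.78 [[305. 275.]] {}
wide_block_mid [ 0.4756 -0.1781  0.0292] 0.71 [[257. 314.]] {}
collar_mid [ 0
[... 318 characters left out ...]
top 443.08347990129596 [-0.0216  0.      0.      0.      0.    ] [[-0.026, 0.985, -0.17, 0.454], [-0.999, -0.02, 0.038, 0.008], [0.034, 0.171, 0.985, 1.01], [0.0, 0.0, 0.0, 1.0]]
stand [0.5641 0.236  0.001 ] 0.6 [[202. 270.]] {}
thick_block_mid [0.6534 0.0035 0.0238] 0.78 [[303. 227.]] {}
thick_block_mid [0.5526 0.0106 0.0213] 0.62 [[301. 272.]] {}
thick_block_mid [ 0.4863 -0.0558  0.0205] 0.6 [[332. 301.]] {}
wide_block_mid [ 0.4717 -0.1777  0.0298] 0.77 [[387. 306.]] {}
collar_mid [ 0.53   -0.2909  0.0181] 0.61 [[435. 279.]] {}
brush [ 0.7307 -0.2116  0.0005] 0.77 [[394. 196.]] {}
leg_stub [0.7517 0.105  0.0054] 0.88 [[259. 188.]] {}
leg_stub [ 0.5741 -0.0721  0.0016] 0.29 [[337. 262.]] {}
```

```bash
python3 - <<'E'
import cv2,numpy as np
a=cv2.imread("pics/side0.png");b=cv2.imread("pics/top0.png")
A=cv2.resize(a[170:420,180:480],(800,600*1),interpolation=cv2.INTER_CUBIC)
A=cv2.resize(a[160:400,200:440],None,fx=2.5,fy=2.5,interpolation=cv2.INTER_CUBIC);cv2.imwrite("pics/sidec.png",A)
B=cv2.resize(b[150:350,170:470],None,fx=2.6,fy=2.6,interpolation=cv2.INTER_CUBIC);cv2.imwrite("pics/topc.png",B)
E
```

```text
(no output)
```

View pics/sidec.png

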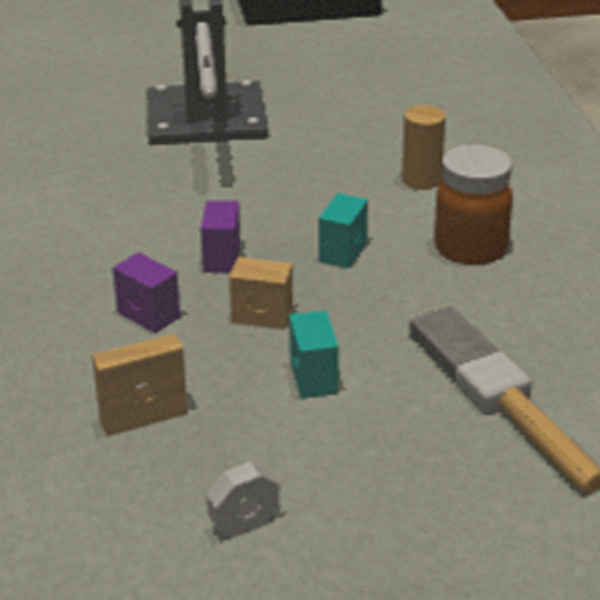

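View pics/topc.png

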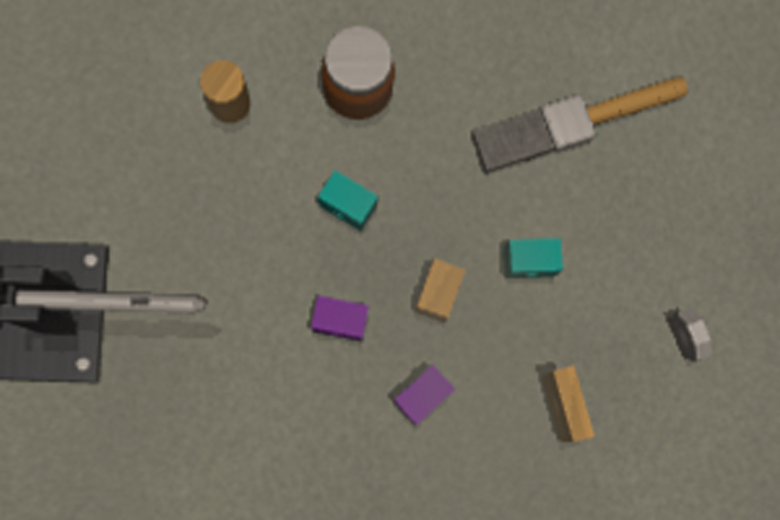

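The side crop shows the beech thick block at (262,293), the wide block at (140,385), the collar at (243,500) and the rod at the top left, at (205,60). Things that could be taken for the thick block, in topc pixels:
- beech at (440,289)
- turquoise at (348,200) and (535,257)
- purple at (340,318) and (424,394)

I choose the beech one, about (0.575, -0.073).

```bash
python3 - <<'E'
from h import *
from scipy.spatial.transform import Rotation as R
np.set_printoptions(precision=4,suppress=True)
o=get_obs(); print(R.from_quat(o["tool_rot"]).as_matrix())
w=camera("wrist"); T=np.linalg.inv(w["camera_from_world"]); 
Tt=np.eye(4);Tt[:3,:3]=R.from_quat(o["tool_rot"]).as_matrix();Tt[:3,3]=o["eef_pos"]; print("cam in tool",np.linalg.inv(Tt)@T, w["fx"])
for n in ["top","side"]:
    c=camera(n); W=cloud(c)
    for nm,p,zt,h in [("thick",(.5748,-.0732),.044,.035),("wide",(.473,-.178),.06,.042),("collar",(.5305,-.2915),.044,.035)]:
        m=(np.hypot(W[...,0]-p[0],W[...,1]-p[1])<h)&(W[...,2]>.008)
        P=W[m]; zz=np.percentile(P[:,2],[90,98]); t=P[P[:,2]>zt-.006]; r=cv2.minAreaRect((t[:,:2]*1000).astype(np.float32))
        print(n,nm,m.sum(),"ztop",zz,"rect",np.round(r[0],1),np.round(r[1],1),round(r[2],1))
    m=(W[...,2]>.085)&(W[...,2]<.14)&(W[...,1]>.09)&(W[...,1]<.28)&(abs(W[...,0]-.564)<.04)
    P=W[m]; print(n,"rod",len(P))
    for a in np.arange(.10,.28,.01):
        q=P[(P[:,1]>=a)&(P[:,1]<a+.01)]
        if len(q): print(round(a,2),len(q),np.median(q,0),q[:,2].max(),q[:,0].min(),q[:,0].max())
E
```

```text
[[-0.      0.3929 -0.9196]
 [-0.     -0.9196 -0.3929]
 [-1.      0.      0.    ]]
cam in tool [[-0.0008  0.2812 -0.9596 -0.1723]
 [ 1.      0.001  -0.0005 -0.0008]
 [ 0.0008 -0.9596 -0.2812 -0.0717]
 [ 0.      0.      0.      1.    ]] 357.57003455794336
top thick 282 ztop [0.0457 0.0466] rect [574.1 -73.5] [28.  44.6] 68.2
top wide 349 ztop [0.0611 0.0624] rect [ 473.5 -178. ] [59.9 18.9] 13.2
top collar 210 ztop [0.0434 0.045 ] rect [ 530. -292.] [33.4 15.9] 17.7
top rod 878
0.11 3 [0.5567 0.1192 0.1014] 0.10156202397422877 0.5546025488350822 0.5587386264011506
0.12 28 [0.5572 0.1247 0.1059] 0.11092755536475848 0.5519811601915947 0.5626842752927051
0.13 31 [0.5584 0.1348 0.1065] 0.11045191970805225 0.5523937826272688 0.5651752078788024
0.14 35 [0.5586 0.145  0.1072] 0.11052454133820988 0.5525653284779023 0.5652750448220631
0.15 35 [0.5588 0.155  0.1071] 0.11115473687341726 0.5527668235547172 0.5654957704441889
0.16 35 [0.5587 0.1651 0.1078] 0.11486581605599505 0.5530480911127973 0.5656117478186324
0.17 34 [0.5589 0.1746 0.1075] 0.11495048382210037 0.5536786183932997 0.56587697818713
[... 1931 characters left out ...]
0.5631 0.204  0.1073] 0.10966787558496904 0.5560804833983781 0.5681349526666285
0.21 10 [0.5599 0.2165 0.1078] 0.10978414612850311 0.5550132365339925 0.5645047817582554
0.22 9 [0.5635 0.2243 0.1085] 0.11077039612190948 0.5556484958742277 0.5678015004624161
0.23 152 [0.5724 0.238  0.1104] 0.1383971680464505 0.5425887135839788 0.5834853036473182
0.24 93 [0.5545 0.2417 0.1145] 0.13993567190615608 0.5429396927566086 0.583295216475999
0.25 26 [0.5659 0.2554 0.1359] 0.13836714744264675 0.5459121395989244 0.5842217345659361
0.26 59 [0.565  0.2646 0.1155] 0.13902275002376355 0.5440365311772772 0.5827897246944841
0.27 10 [0.5594 0.274  0.1036] 0.11859020502551883 0.5408921476791915 0.5880632761468476
```

Request:
{"name": "play_rows", "arguments": {"plan": [[0, 0, 0, -0.1125, 0, 0, -0.4], [0, 0, 0, -0.1125, 0, 0, -0.4], [0, 0, 0, -0.1125, 0, 0, -0.4], [0, 0, 0, -0.1125, 0, 0, -0.4], [0, 0, 0, -0.1125, 0, 0, -0.4], [0, 0, 0, -0.1125, 0, 0, -0.4], [0, 0, 0, -0.1125, 0, 0, -0.4], [0, 16, -38, 0, 0, 0, -0.4], [0, 16, -38, 0, 0, 0, -0.4], [0, 16, -38, 0, 0, 0, -0.4], [0, 16, -38, 0, 0, 0, -0.4], [0, 16, -38, 0, 0, 0, -0.4], [0, 16, -38, 0, 0, 0, -0.4], [0, 16, -38, 0, 0, 0, -0.4], [0, 16, -38, 0, 0, 0, -0.4], [0, 16, -38, 0, 0, 0, -0.4], [0, 16, -38, 0, 0, 0, -0.4], [0, 16, -38, 0, 0, 0, -0.4], [8, 16, -38, 0, 0, 0, -0.4], [8, 16, -38, 0, 0, 0, -0.4]]}}

```text
clock: 2.82
eef_pos: [0.5739, -0.0767, 0.1855]
tool_rot: [0.586, 0.396, -0.585, 0.397]
ft_force: [0.8, -0.1, -0.1]
grip_width: 0.0601
```

```bash
cat >> h.py <<'E'
from scipy.spatial.transform import Rotation as R
np.set_printoptions(precision=4,suppress=True)
def yaw(o=None):
    M=R.from_quat((o or get_obs())["tool_rot"]).as_matrix(); return np.degrees(np.arctan2(M[1,2],M[0,2])),M
def delta(p,yw):
    o=get_obs(); y,M=yaw(o); d=(yw-y+180)%360-180
    M2=R.from_euler('z',d,degrees=True).as_matrix()@M
    print("rx",round(-np.radians(d),4),"then shift mm",np.round(1000*M2.T@(np.array(p)-o["eef_pos"]),1),"tilt",M[:,0])
def top(c,p,zt,h,band=.006):
    W=cloud(c); m=(np.hypot(W[...,0]-p[0],W[...,1]-p[1])<h)&(W[...,2]>zt-band)&(W[...,2]<zt+.008)
    t=W[m]; r=cv2.minAreaRect((t[:,:2]*1000).astype(np.float32)); print("rect",m.sum(),np.round(r[0],1),np.round(r[1],1),round(r[2],1),"z",np.median(t[:,2])); return r
E
python3 - <<'E'
from h import *
c=camera("wrist"); save(c,"w1",None,1)
W=cloud(c); top(c,(.574,-.0735),.044,.035,.004); print(proj(c,[(.574,-.0735,.044)]))
for r in pinpoint("thick_block_mid",c)[:3]: print(r)
delta((.574,-.0735,.004),-111.8)
E
```

```text
rect 1520 [574.  -73.1] [28.5 43.8] 68.8 z 0.043301819017259754
[[327.0204 212.7341]]
{'centre': [0.5523, 0.0143, 0.0235], 'confidence': 0.89}
{'centre': [0.4885, -0.0568, 0.0248], 'confidence': 0.76}
{'centre': [0.6031, -0.1579, 0.0168], 'confidence': 0.71}
rx 0.008 then shift mm [178.4  -0.4   0.4] tilt [-0.0016  0.0019 -1.    ]
```

View pics/w1.png

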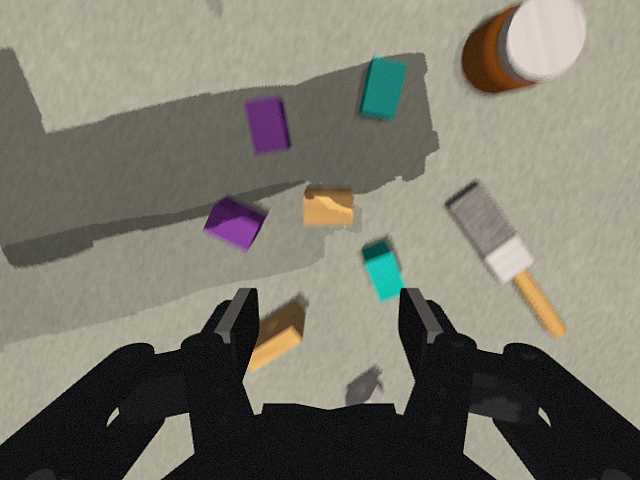

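The wrist view shows the beech block centred between the open fingers at (328,207), clear of the purple blocks and the turquoise one. I go down and grip it.

Request:
{"name": "play_rows", "arguments": {"plan": [[25, 0, 0, 0, 0, 0, -0.4], [30, 0, 0, 0, 0, 0, -0.4], [30, 0, 0, 0, 0, 0, -0.4], [30, 0, 0, 0, 0, 0, -0.4], [30, 0, 0, 0, 0, 0, -0.4], [20, 0, 0, 0, 0, 0, -0.4], [12, 0, 0, 0, 0, 0, -0.4], [0, 0, 0, 0, 0, 0, -0.4], [0, 0, 0, 0, 0, 0, 0.5], [0, 0, 0, 0, 0, 0, 0.5], [0, 0, 0, 0, 0, 0, 0.5], [0, 0, 0, 0, 0, 0, 0.5], [0, 0, 0, 0, 0, 0, 0.5], [0, 0, 0, 0, 0, 0, 0.5], [-20, 0, 0, 0, 0, 0, 0.5], [-30, 0, 0, 0, 0, 0, 0.5], [-30, 0, 0, 0, 0, 0, 0.5], [-30, 0, 0, 0, 0, 0, 0.5], [-20, 0, 0, 0, 0, 0, 0.5], [0, 0, 0, 0, 0, 0, 0.5]]}}

```text
clock: 4.58
eef_pos: [0.5758, -0.0789, 0.144]
tool_rot: [0.588, 0.394, -0.583, 0.399]
ft_force: [-0.4, 0.6, -0.1]
grip_width: 0.0407
```

```bash
python3 - <<'E'
from h import *
o=get_obs(); print(o["eef_pos"],o["ft_force"],o["joint_pos"],yaw(o))
c=camera("wrist"); save(c,"w2",(160,150,480,450),1.6); s=camera("side"); 
cv2.imwrite("pics/b.png",np.hstack([cv2.imread("pics/w2.png"),cv2.resize(s["frame"][200:320,220:340,::-1],(480,480))])[:, :]) 
b=cv2.imread("pics/b.png"); cv2.imwrite("pics/b.png",cv2.resize(b,None,fx=.8,fy=.8))
E
```

```text
[ 0.5758 -0.0789  0.144 ] [-0.4439  0.5838 -0.0733] [-0.1362  0.4205  0.1107  1.2504  0.      1.814 ] (np.float64(-111.7360254360004), array([[ 0.0105,  0.9288, -0.3703],
       [-0.0014, -0.3703, -0.9289],
       [-0.9999,  0.0103, -0.0026]]))
```

View pics/b.png

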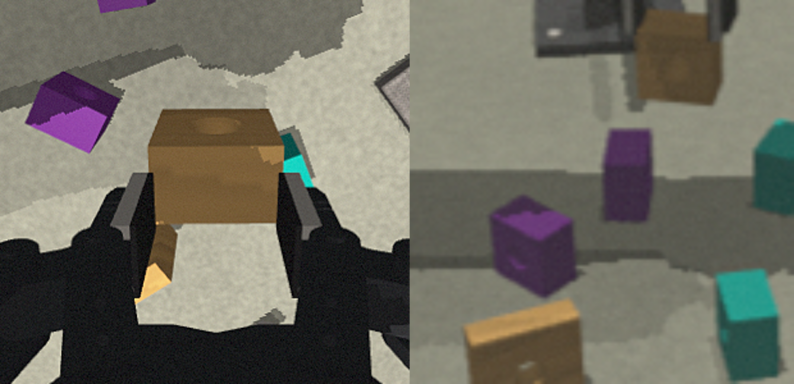

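```bash
python3 - <<'E'
from h import *
o=get_obs(); print(o["clock"],o["eef_pos"],o["ft_force"],o["ft_torque"],yaw(o)[0],o["grip_width"])
c=camera("wrist"); W=cloud(c); y,M=yaw(o)
L=(W-o["eef_pos"])@M*1000
m=(abs(L[...,1])<30)&(abs(L[...,2])<40)&(L[...,0]>-70)&(L[...,0]<30)
f=c["frame"].astype(int); br=m&(f[...,0]>f[...,2]+35)&(f[...,0]>f[...,1]+8)
P=L[br]; print(len(P)); 
for k in range(3): print(np.percentile(P[:,k],[1,5,25,50,75,95,99]))
T=P[P[:,2]>np.percentile(P[:,2],30)]
for a in range(-30,40,4):
    q=P[(P[:,2]>=a)&(P[:,2]<a+4)]
    if len(q)>5: print(a,len(q),np.median(q[:,0]),q[:,1].min(),q[:,1].max())
E
```

```text
4.6833 [ 0.573  -0.0785  0.1392] [ 0.7987  0.4704 -0.4719] [ 0.0231  0.044  -0.0063] -111.73867683905044 0.04085263928144295
8743
[-35.6015 -35.1618 -34.5191 -33.9878 -27.5584   0.3952   7.6755]
[-21.5989 -19.5534 -11.0025  -0.4759  10.2119  18.7686  20.7045]
[-20.5422 -20.3563 -19.9184 -13.4481  -3.2428   5.4037   7.1906]
-22 3076 -21.711317302923135 -22.37406363690128 21.628576571696296
-18 1171 -34.14668006883739 -22.206938171803248 21.616182952488202
-14 900 -34.30432568966197 -22.42322366709974 26.019809239385864
-10 858 -34.29619502189 -20.824156050472762 20.27250704690091
-6 814 -34.34473540052886 -20.753572823295986 20.076147823364803
-2 813 -34.323389700865604 -20.721595058717 20.161842366370283
2 793 -34.30361899605646 -20.88673031174362 20.17103398250109
6 317 -34.27371439287026 -20.88071929054756 19.860227118792082
```

```bash
python3 - <<'E'
from h import *
delta((.5565,.075,.0897),-92.4)
E
```

```text
rx -0.3376 then shift mm [  48.   -21.7 -152.6] tilt [-0.0004  0.0001 -1.    ]
```

Request:
{"name": "play_rows", "arguments": {"plan": [[0, 0, 0, -0.085, 0, 0, 0.5], [0, 0, 0, -0.085, 0, 0, 0.5], [0, 0, 0, -0.085, 0, 0, 0.5], [0, 0, 0, -0.083, 0, 0, 0.5], [0, -2, -15, 0, 0, 0, 0.5], [0, -3, -22, 0, 0, 0, 0.5], [0, -4, -25, 0, 0, 0, 0.5], [0, -4, -25, 0, 0, 0, 0.5], [0, -4, -25, 0, 0, 0, 0.5], [0, -3, -24, 0, 0, 0, 0.5], [10, -2, -17, 0, 0, 0, 0.5], [16, 0, 0, 0, 0, 0, 0.5], [16, 0, 0, 0, 0, 0, 0.5], [6, 0, 0, 0, 0, 0, 0.5], [0, 0, 0, 0, 0, 0, 0.5], [0, 0, 0, 0, 0, 0, 0.5], [0, 0, 0, 0, 0, 0, 0.5]]}}

```text
clock: 6.15
eef_pos: [0.5569, 0.0751, 0.0904]
tool_rot: [0.511, 0.489, -0.51, 0.489]
ft_force: [0.1, -0.0, -0.3]
grip_width: 0.0409
```

```bash
cat >> h.py <<'E'
def rodview(c,o,ys=np.arange(.11,.24,.01),x0=.56):
    W=cloud(c); m=(W[...,2]>.092)&(W[...,2]<.125)&(abs(W[...,0]-x0)<.02)
    P=W[m]
    for a in ys:
        q=P[(P[:,1]>=a)&(P[:,1]<a+.01)]
        if len(q)>8: 
            A=np.c_[2*q[:,0],2*q[:,2],np.ones(len(q))]; 
            print(round(a,3),len(q),"x",np.percentile(q[:,0],[2,50,98]),"ztop",np.percentile(q[:,2],[50,97]))
E
python3 - <<'E'
from h import *
o=get_obs(); print(o["eef_pos"],o["ft_force"],yaw(o),o["grip_width"])
c=camera("wrist"); save(c,"w3",None,1.2); rodview(c,o); delta((.5565,.075,.0897),-92.4)
t=camera("top"); rodview(t,o)
E
```

```text
[0.5569 0.0751 0.0904] [ 0.1093 -0.0175 -0.2639] (np.float64(-92.40797064037366), array([[ 0.0004,  0.9991, -0.042 ],
       [ 0.0001, -0.042 , -0.9991],
       [-1.    ,  0.0004, -0.0001]])) 0.040862490488658115
0.11 15 x [0.5546 0.5577 0.5598] ztop [0.1038 0.1049]
0.12 531 x [0.5515 0.5577 0.5638] ztop [0.1062 0.1087]
0.13 763 x [0.5514 0.5581 0.5649] ztop [0.1073 0.1092]
0.14 787 x [0.552  0.5587 0.5653] ztop [0.1073 0.1091]
0.15 841 x [0.5526 0.5593 0.566 ] ztop [0.1073 0.1092]
0.16 902 x [0.5532 0.5598 0.5665] ztop [0.1075 0.1117]
0.17 911 x [0.5537 0.5604 0.567 ] ztop [0.1074 0.1141]
0.18 994 x [0.5543 0.5609 0.5677] ztop [0.1072 0.1091]
0.19 665 x [0.5547 0.5614 0.5682] ztop [0.1071 0.1091]
rx -0.0002 then shift mm [ 1.  -0.7  0.1] tilt [ 0.0013  0.0002 -1.    ]
0.23 72 x [0.5473 0.5625 0.579 ] ztop [0.1076 0.1239]
```

View pics/w3.png

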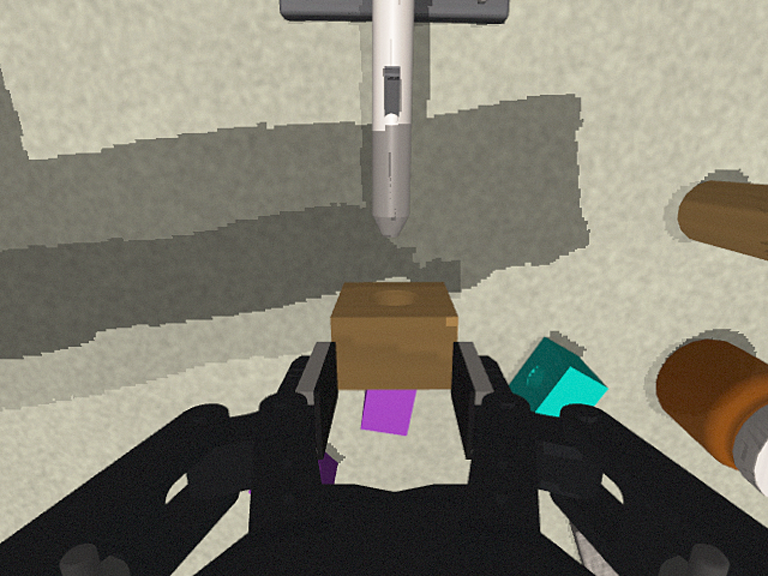

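The wrist view shows the rod tip at (392,235) and the catch at (392,90), with the block's bore at (395,298) nearly in line. I turn 0.7° to match the rod's slope, then enter slowly.

```bash
python3 - <<'E'
from h import *
delta((.5562,.0947,.0898),-93.15)
E
```

```text
rx 0.0129 then shift mm [  1.1  -2.2 -19.5] tilt [ 0.0017  0.0002 -1.    ]
```

Request:
{"name": "play_rows", "arguments": {"plan": [[1, -2, -5, 0.013, 0, 0, 0.5], [0, 0, -8, 0, 0, 0, 0.5], [0, 0, -6.5, 0, 0, 0, 0.5], [0, 0, 0, 0, 0, 0, 0.5], [0, 0, -4, 0, 0, 0, 0.5], [0, 0, -5, 0, 0, 0, 0.5], [0, 0, -5, 0, 0, 0, 0.5], [0, 0, -5, 0, 0, 0, 0.5], [0, 0, -4, 0, 0, 0, 0.5], [0, 0, 0, 0, 0, 0, 0.5], [0, 0, 0, 0, 0, 0, 0.5]]}}

```text
clock: 7.17
eef_pos: [0.5568, 0.1181, 0.089]
tool_rot: [-0.513, -0.486, 0.513, -0.486]
ft_force: [-0.3, 0.3, -0.9]
grip_width: 0.041
```

Request:
{"name": "play_rows", "arguments": {"plan": [[0, 0, -5, 0, 0, 0, 0.5], [0, 0, -7, 0, 0, 0, 0.5], [0, 0, -7, 0, 0, 0, 0.5], [0, 0, -6, 0, 0, 0, 0.5], [0, 0, -6, 0, 0, 0, 0.5], [0, 0, -6, 0, 0, 0, 0.5], [0, 0, -6, 0, 0, 0, 0.5], [0, 0, -6, 0, 0, 0, 0.5], [0, 0, -6, 0, 0, 0, 0.5], [0, 0, -6, 0, 0, 0, 0.5], [0, 0, -6, 0, 0, 0, 0.5], [0, 0, -6, 0, 0, 0, 0.5], [0, 0, -6, 0, 0, 0, 0.5], [0, 0, -6, 0, 0, 0, 0.5], [0, 0, -4, 0, 0, 0, 0.5], [0, 0, 0, 0, 0, 0, 0.5]]}}

```text
clock: 8.5
eef_pos: [0.5616, 0.2078, 0.0888]
tool_rot: [0.513, 0.487, -0.513, 0.486]
ft_force: [0.4, -0.3, -0.2]
grip_width: 0.0409
```

Request:
{"name": "play_rows", "arguments": {"plan": [[0, 0, -4, 0, 0, 0, 0.5], [0, 0, -3, 0, 0, 0, 0.5], [0, 0, -1, 0, 0, 0, 0.5], [0, 0, -1, 0, 0, 0, 0.5], [0, 0, -1, 0, 0, 0, 0.5], [0, 0, 0, 0, 0, 0, 0.5]]}}

```text
clock: 9.0
eef_pos: [0.5622, 0.2167, 0.089]
tool_rot: [-0.513, -0.486, 0.513, -0.486]
ft_force: [-0.4, -0.6, -0.4]
grip_width: 0.0404
```

```bash
cat >> h.py <<'E'
def held(c,o,grey=False):
    y,M=yaw(o); W=cloud(c); L=(W-o["eef_pos"])@M*1000
    m=(abs(L[...,1])<42)&(abs(L[...,2])<40)&(L[...,0]>-70)&(L[...,0]<40)
    f=c["frame"].astype(int)
    br=m&((f[...,0]>f[...,2]+30) if not grey else (f.sum(2)>120))
    return L,br
E
python3 - <<'E'
from h import *
o=get_obs(); c=camera("wrist"); L,br=held(c,o); P=L[br]; print(o["eef_pos"],o["ft_force"],[np.percentile(P[:,k],[1,99]) for k in range(3)]); save(c,"w4")
s=camera("side"); save(s,"s4",(240,140,360,240),5)
E
```

```text
[0.5622 0.2167 0.089 ] [-0.4183 -0.6113 -0.4302] [array([-35.6901,  -7.081 ]), array([-20.5155,  20.4189]), array([-20.5594,   7.4053])]
```

View pics/w4.png

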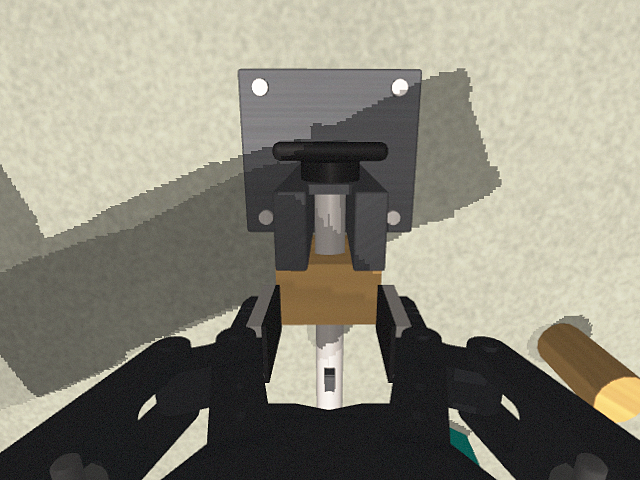

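The block is on the rod, past the catch at (330,378), and a little short of the post. I push a bit more, release and lift straight up.

Request:
{"name": "play_rows", "arguments": {"plan": [[0, 0, -1, 0, 0, 0, 0.5], [0, 0, -1, 0, 0, 0, 0.5], [0, 0, 0, 0, 0, 0, 0.5]]}}

```text
clock: 9.35
eef_pos: [0.5624, 0.2188, 0.0891]
tool_rot: [0.513, 0.486, -0.513, 0.486]
ft_force: [0.3, -0.2, -0.4]
grip_width: 0.0407
```

Request:
{"name": "play_rows", "arguments": {"plan": [[0, 0, -1, 0, 0, 0, 0.5], [0, 0, -1, 0, 0, 0, 0.5], [0, 0, 0, 0, 0, 0, 0.5]]}}

```text
clock: 9.6
eef_pos: [0.5623, 0.2189, 0.089]
tool_rot: [-0.513, -0.485, 0.515, -0.487]
ft_force: [-0.6, -4.5, 2.3]
grip_width: 0.0407
```

Request:
{"name": "play_rows", "arguments": {"plan": [[0, 0, 2, 0, 0, 0, -0.4], [0, 0, 0, 0, 0, 0, -0.4], [0, 0, 0, 0, 0, 0, -0.4], [0, 0, 0, 0, 0, 0, -0.4], [-10, 0, 0, 0, 0, 0, -0.4], [-25, 0, 0, 0, 0, 0, -0.4], [-35, 0, 0, 0, 0, 0, -0.4], [-35, 0, 0, -0.09, 0, 0, -0.4], [-5, 0, 30, -0.09, 0, 0, -0.7], [0, 0, 35, -0.09, 0, 0, -1], [0, 0, 35, 0, 0, 0, -1], [0, 0, 35, 0, 0, 0, -1], [0, 0, 35, 0, 0, 0, -1], [0, 0, 35, 0, 0, 0, -1], [0, 0, 35, 0, 0, 0, -1], [0, 0, 35, 0, 0, 0, -1], [0, 0, 35, 0, 0, 0, -1], [0, 0, 0, 0, 0, 0, -1]]}}

```text
clock: 11.1
eef_pos: [0.6211, -0.0917, 0.1995]
tool_rot: [0.445, 0.548, -0.446, 0.55]
ft_force: [-0.1, 0.6, -0.7]
grip_width: 0.0852
```

```bash
python3 - <<'E'
from h import *
o=get_obs(); print(o["eef_pos"],o["grip_width"]); c=camera("wrist"); top(c,(.4735,-.178),.06,.042,.004)
t=camera("top"); 
W=cloud(t);f=t["frame"].astype(int); m=(W[...,1]>.19)&(W[...,1]<.25)&(abs(W[...,0]-.565)<.04)&(W[...,2]>.1)&(f[...,0]>f[...,2]+30); print("block1",m.sum(),np.nanpercentile(W[m],[2,50,98],axis=0))
delta((.4735,-.178,.1),-77.5)
E
```

```text
[ 0.6211 -0.0917  0.1995] 0.08520121215967792
rect 1202 [ 473.4 -177.5] [60.9 18.9] 12.6 z 0.059280939407981056
block1 345 [[0.5407 0.2099 0.1076]
 [0.5624 0.2228 0.1216]
 [0.5828 0.2384 0.125 ]]
rx -0.0055 then shift mm [  99.3 -163.2   57.4] tilt [ 0.0004  0.0005 -1.    ]
```

Request:
{"name": "play_rows", "arguments": {"plan": [[10, -20, 7.4, -0.006, 0, 0, -1], [10, -30, 10, 0, 0, 0, -1], [15, -30, 10, 0, 0, 0, -1], [20, -30, 10, 0, 0, 0, -1], [20, -30, 10, 0, 0, 0, -1], [14, -15, 7, 0, 0, 0, -1], [10, -8, 3, 0, 0, 0, -1], [0, 0, 0, 0, 0, 0, -1], [0, 0, 0, 0, 0, 0, -1]]}}

```text
clock: 11.95
eef_pos: [0.4737, -0.1759, 0.1005]
tool_rot: [0.442, 0.553, -0.441, 0.552]
ft_force: [0.5, -0.1, 1.2]
grip_width: 0.0852
```

```bash
python3 - <<'E'
from h import *
delta((.4735,-.1777,.004),-77.4)
E
```

```text
rx 0.0027 then shift mm [96.5 -0.7  1.8] tilt [ 0.0002  0.0006 -1.    ]
```

Request:
{"name": "play_rows", "arguments": {"plan": [[16, 0, 1, 0.003, 0, 0, -1], [20, 0, 1, 0, 0, 0, -1], [20, 0, 0, 0, 0, 0, -1], [20, 0, 0, 0, 0, 0, -1], [12, 0, 0, 0, 0, 0, -1], [7, 0, 0, 0, 0, 0, -1], [0, 0, 0, 0, 0, 0, -1], [0, 0, 0, 0, 0, 0, -1]]}}

```text
clock: 12.62
eef_pos: [0.4755, -0.1785, 0.0058]
tool_rot: [0.442, 0.551, -0.442, 0.552]
ft_force: [0.2, 0.3, 0.4]
grip_width: 0.0854
```

Request:
{"name": "play_rows", "arguments": {"plan": [[1, 0, 0, 0, 0, 0, 0.3], [0, 0, 0, 0, 0, 0, 0.3], [0, 0, 0, 0, 0, 0, 0.3], [0, 0, 0, 0, 0, 0, 0.3], [0, 0, 0, 0, 0, 0, 0.3], [-10, 0, 0, 0, 0, 0, 0.3], [-20, 0, 0, 0, 0, 0, 0.3], [-25, 0, 0, 0, 0, 0, 0.3], [-25, 0, 0, 0, 0, 0, 0.3], [-25, 0, 0, 0, 0, 0, 0.3], [-25, 0, 0, 0, 0, 0, 0.3], [-10, 0, 0, 0, 0, 0, 0.3], [0, 0, 0, 0, 0, 0, 0.3], [0, 0, 0, 0, 0, 0, 0.3]]}}

```text
clock: 13.78
eef_pos: [0.474, -0.179, 0.1439]
tool_rot: [0.443, 0.551, -0.442, 0.552]
ft_force: [-0.2, 0.1, -1.1]
grip_width: 0.0587
```

```bash
python3 - <<'E'
from h import *
o=get_obs(); c=camera("wrist"); L,br=held(c,o); P=L[br]; print(o["eef_pos"],o["ft_force"],o["grip_width"],len(P),[np.percentile(P[:,k],[1,10,50,99]) for k in range(3)]);
for a in range(-24,30,4):
    q=P[(P[:,2]>=a)&(P[:,2]<a+4)]
    if len(q)>5: print(a,len(q),np.median(q[:,0]),q[:,1].min(),q[:,1].max())
delta((.5562,.06,.13),-93.15)
E
```

```text
[ 0.474  -0.179   0.1439] [-0.1597  0.1452 -1.1301] 0.05869392050073105 13820 [array([-54.9383, -54.2632, -51.7835,   4.4013]), array([-28.9356, -23.6084,  -0.0727,  28.9829]), array([-11.3872, -11.0723, -10.3179,   6.3702])]
-12 8157 -36.51934073110412 -30.023955542787483 30.106058193263472
-8 1741 -53.727630954855044 -29.582075030605097 29.468784921825605
-4 1538 -53.83688872983721 -29.305427685811473 29.766968224284923
0 1427 -53.81688189069847 -29.336653886713545 29.56104347792328
4 954 -53.688065426828345 -29.469557445424073 29.615035061446537
rx 0.2734 then shift mm [  13.    69.8 -242.9] tilt [-0.002   0.0007 -1.    ]
```

Request:
{"name": "play_rows", "arguments": {"plan": [[0, 0, 0, 0.091, 0, 0, 0.3], [0, 0, 0, 0.091, 0, 0, 0.3], [0, 0, 0, 0.0914, 0, 0, 0.3], [0, 6, -20, 0, 0, 0, 0.3], [0, 9, -30, 0, 0, 0, 0.3], [0, 9, -30, 0, 0, 0, 0.3], [0, 9, -30, 0, 0, 0, 0.3], [0, 9, -30, 0, 0, 0, 0.3], [0, 9, -30, 0, 0, 0, 0.3], [10, 9, -30, 0, 0, 0, 0.3], [20, 6, -25, 0, 0, 0, 0.3], [20, 4, -15, 0, 0, 0, 0.3], [15, 0, 0, 0, 0, 0, 0.3], [0, 0, 0, 0, 0, 0, 0.3], [0, 0, 0, 0, 0, 0, 0.3]]}}

```text
clock: 15.08
eef_pos: [0.5547, 0.0567, 0.0763]
tool_rot: [-0.512, -0.488, 0.515, -0.485]
ft_force: [0.7, 0.7, 0.3]
grip_width: 0.0583
```

```bash
python3 - <<'E'
from h import *
c=camera("wrist"); o=get_obs(); rodview(c,o,np.arange(.13,.2,.01)); L,br=held(c,o); P=L[br]; print(o["eef_pos"],o["ft_force"],[np.percentile(P[:,k],[1,10,50,99]) for k in range(3)]);
delta((.5557,.0917,.0777),-93.15)
E
```

```text
0.13 994 x [0.5515 0.5581 0.5647] ztop [0.1074 0.1091]
0.14 1072 x [0.552  0.5589 0.5654] ztop [0.1073 0.1091]
0.15 1110 x [0.5528 0.5593 0.5658] ztop [0.1073 0.1092]
0.16 1265 x [0.5531 0.5599 0.5666] ztop [0.1075 0.1118]
0.17 399 x [0.5534 0.5596 0.5671] ztop [0.1068 0.1129]
[0.5561 0.0564 0.0778] [-0.5521  0.1489 -0.5704] [array([-53.4063, -52.7247, -50.2451,   5.9888]), array([-30.4764, -25.0886,  -1.4754,  27.6167]), array([-11.5941, -11.2662, -10.5061,   6.1193])]
rx -0.0002 then shift mm [  0.1  -2.3 -35.2] tilt [-0.0031 -0.0005 -1.    ]
```

Request:
{"name": "play_rows", "arguments": {"plan": [[0, -1, -12, 0, 0, 0, 0.3], [0, -1, -15, 0, 0, 0, 0.3], [0, 0, -8, 0, 0, 0, 0.3], [0, 0, 0, 0, 0, 0, 0.3], [0, 0, 0, 0, 0, 0, 0.3], [0, 0, 0, 0, 0, 0, 0.3], [0, 0, 0, 0, 0, 0, 0.3]]}}

```text
clock: 15.72
eef_pos: [0.5572, 0.0913, 0.0793]
tool_rot: [0.514, 0.486, -0.514, 0.486]
ft_force: [0.2, 0.6, -0.4]
grip_width: 0.0584
```

```bash
python3 - <<'E'
from h import *
for i in range(3):
    o=get_obs(); c=camera("wrist"); L,br=held(c,o); P=L[br]; P=P[P[:,2]<-8]; print(o["eef_pos"],o["ft_force"],[np.percentile(P[:,k],[1,50,99]) for k in range(3)])
    W=cloud(c)[br]; print("world face x mid",(np.percentile(W[:,0],1)+np.percentile(W[:,0],99))/2, "ztop",np.percentile(W[:,2],99))
E
```

```text
[0.5572 0.0913 0.0793] [ 0.2048  0.5889 -0.3525] [array([-54.738 , -36.5189,   5.2686]), array([-29.3283,  -0.273 ,  28.9735]), array([-11.4362, -10.792 ,  -8.189 ])]
world face x mid 0.5574173065691481 ztop 0.13425209840934793
[0.5571 0.0913 0.0792] [-0.4235  0.127  -0.4102] [array([-54.7546, -36.4746,   5.192 ]), array([-29.3022,  -0.2485,  28.9916]), array([-11.4382, -10.7891,  -8.1566])]
world face x mid 0.5573697562799401 ztop 0.1341467386970206
[0.5571 0.0913 0.0791] [ 0.4358  0.0414 -0.7448] [array([-54.7078, -36.5947,   5.2516]), array([-29.2926,  -0.2692,  28.9658]), array([-11.4278, -10.7805,  -8.1662])]
world face x mid 0.5573434900047085 ztop 0.13408381618815718
```

Request:
{"name": "play_rows", "arguments": {"plan": [[1.4, -1.2, 0, 0, 0, 0, 0.3], [0, 0, -5, 0, 0, 0, 0.3], [0, 0, -5, 0, 0, 0, 0.3], [0, 0, -5, 0, 0, 0, 0.3], [0, 0, -5, 0, 0, 0, 0.3], [0, 0, -5, 0, 0, 0, 0.3], [0, 0, -5, 0, 0, 0, 0.3], [0, 0, -5, 0, 0, 0, 0.3], [0, 0, 0, 0, 0, 0, 0.3], [0, 0, 0, 0, 0, 0, 0.3]]}}

```text
clock: 16.7
eef_pos: [0.5578, 0.1273, 0.0776]
tool_rot: [-0.513, -0.486, 0.513, -0.486]
ft_force: [-0.6, -0.4, -0.2]
grip_width: 0.0589
```

Request:
{"name": "play_rows", "arguments": {"plan": [[0, 0, -6, 0, 0, 0, 0.3], [0, 0, -6, 0, 0, 0, 0.3], [0, 0, -6, 0, 0, 0, 0.3], [0, 0, -6, 0, 0, 0, 0.3], [0, 0, -6, 0, 0, 0, 0.3], [0, 0, -6, 0, 0, 0, 0.3], [0, 0, -6, 0, 0, 0, 0.3], [0, 0, -6, 0, 0, 0, 0.3], [0, 0, -6, 0, 0, 0, 0.3], [0, 0, -6, 0, 0, 0, 0.3], [0, 0, -5, 0, 0, 0, 0.3], [0, 0, -3, 0, 0, 0, 0.3], [0, 0, -2, 0, 0, 0, 0.3], [0, 0, -1, 0, 0, 0, 0.3], [0, 0, -1, 0, 0, 0, 0.3], [0, 0, 0, 0, 0, 0, 0.3]]}}

```text
clock: 18.03
eef_pos: [0.5617, 0.1988, 0.0775]
tool_rot: [-0.513, -0.486, 0.514, -0.486]
ft_force: [0.5, 0.4, -0.5]
grip_width: 0.0584
```

Request:
{"name": "play_rows", "arguments": {"plan": [[0, 0, -1, 0, 0, 0, 0.3], [0, 0, -1, 0, 0, 0, 0.3], [0, 0, -1, 0, 0, 0, 0.3], [0, 0, 0, 0, 0, 0, 0.3]]}}

```text
clock: 18.37
eef_pos: [0.5618, 0.2003, 0.0777]
tool_rot: [-0.513, -0.485, 0.514, -0.486]
ft_force: [-0.9, -5.1, 1.0]
grip_width: 0.0587
```

Request:
{"name": "play_rows", "arguments": {"plan": [[0, 0, 2, 0, 0, 0, -1], [0, 0, 0, 0, 0, 0, -1], [0, 0, 0, 0, 0, 0, -1], [0, 0, 0, 0, 0, 0, -1], [-15, 0, 0, 0, 0, 0, -1], [-30, 0, 0, 0, 0, 0, -1], [-38, 0, 0, 0, 0, 0, -1], [-35, 0, 0, -0.1, 0, 0, -1], [0, 0, 30, -0.1, 0, 0, -1], [0, -4, 36, -0.1, 0, 0, -1], [0, -12, 38, -0.077, 0, 0, -1], [0, -12, 38, 0, 0, 0, -1], [0, -12, 38, 0, 0, 0, -1], [0, -12, 38, 0, 0, 0, -0.5], [0, -12, 38, 0, 0, 0, -0.5], [0, -12, 38, 0, 0, 0, -0.5], [0, -12, 38, 0, 0, 0, -0.5], [0, -12, 38, 0, 0, 0, -0.5], [0, 0, 0, 0, 0, 0, -0.5], [0, 0, 0, 0, 0, 0, -0.5]]}}

```text
clock: 20.03
eef_pos: [0.5664, -0.1873, 0.1953]
tool_rot: [0.415, 0.573, -0.414, 0.573]
ft_force: [-0.4, -0.1, -0.1]
grip_width: 0.064
```

```bash
python3 - <<'E'
from h import *
o=get_obs(); print(o["eef_pos"],o["grip_width"]); c=camera("wrist")
W=cloud(c); m=(np.hypot(W[...,0]-.5303,W[...,1]+.292)<.035)&(W[...,2]>.006); P=W[m]
r=cv2.minAreaRect((P[:,:2]*1000).astype(np.float32)); print(r,len(P),P[:,2].max()); top(c,(.5303,-.292),.044,.035,.003)
for q in pinpoint("collar_mid",c)[:2]: print(q)
delta((.5303,-.292,.1),-71.5)
t=camera("top"); W=cloud(t); m=(W[...,1]>.17)&(W[...,1]<.235)&(abs(W[...,0]-.565)<.04)&(W[...,2]>.118); P=W[m]
for a in np.arange(.17,.24,.005):
    q=P[(P[:,1]>=a)&(P[:,1]<a+.005)]
    if len(q)>3: print(round(a,3),len(q),q[:,0].min(),q[:,0].max(),np.median(q[:,2]))
E
```

```text
[ 0.5664 -0.1873  0.1953] 0.06400173098751771
((530.9981079101562, -291.1959228515625), (44.45933151245117, 15.548937797546387), 18.852405548095703) 976 0.045090222193627225
rect 294 [ 532.3 -290.5] [22.1 15.4] 21.1 z 0.04328427152613471
{'centre': [0.5291, -0.289, 0.0205], 'confidence': 0.62}
rx -0.0009 then shift mm [ 95.4 -68.5  90.4] tilt [-0.0001  0.0008 -1.    ]
0.19 78 0.5315795183856111 0.5911396368061749 0.12848896186714104
0.195 73 0.5312636211754186 0.5913807776200791 0.12953452493614528
0.2 83 0.531492259009246 0.591695112010695 0.12964791817990803
0.205 71 0.5320368546117832 0.5917135131668281 0.12943588799270658
0.21 46 0.5321982092658799 0.5825399667503753 0.12354026650844843
0.215 45 0.540475999756804 0.5825815008112432 0.12203193458128357
0.22 64 0.540731270495836 0.5826762619605069 0.12163773672413355
0.225 47 0.5407549022136531 0.5827935812660544 0.12171087711912017
0.23 59 0.540786654120436 0.5830593321811065 0.12216442025296725
```

Request:
{"name": "play_rows", "arguments": {"plan": [[5, -14, 18, -0.006, 0, 0, -0.5], [15, -18, 24, 0, 0, 0, -0.5], [20, -18, 24, 0, 0, 0, -0.5], [25, -12, 18, 0, 0, 0, -0.5], [20, -6, 10, 0, 0, 0, -0.5], [10, 0, 3, 0, 0, 0, -0.5], [0, 0, 0, 0, 0, 0, -0.5], [0, 0, 0, 0, 0, 0, -0.5], [0, 0, 0, 0, 0, 0, -0.5], [0, 0, 0, 0, 0, 0, -0.5]]}}

```text
clock: 21.02
eef_pos: [0.535, -0.298, 0.1026]
tool_rot: [0.411, 0.574, -0.411, 0.577]
ft_force: [-0.6, -0.3, -0.4]
grip_width: 0.0642
```

```bash
python3 - <<'E'
from h import *
delta((.5326,-.2979,.003),-71.2)
c=camera("wrist")
W=cloud(c); m=(np.hypot(W[...,0]-.5303,W[...,1]+.292)<.03)&(W[...,2]>.006); P=W[m]
print(cv2.minAreaRect((P[:,:2]*1000).astype(np.float32)),len(P)); delta((.5326,-.2979,.003),-71.2)
E
```

```text
rx 0.0022 then shift mm [99.6 -2.5 -1.1] tilt [ 0.0029 -0.0014 -1.    ]
((528.716064453125, -287.73529052734375), (59.69162368774414, 21.833026885986328), 19.09754180908203) 26100
rx 0.0018 then shift mm [99.4 -2.2 -1.2] tilt [ 0.0028 -0.0013 -1.    ]
```

Request:
{"name": "play_rows", "arguments": {"plan": [[16, -1, -0.5, 0.002, 0, 0, -0.5], [20, -1, -0.5, 0, 0, 0, -0.5], [20, 0, 0, 0, 0, 0, -0.5], [20, 0, 0, 0, 0, 0, -0.5], [12, 0, 0, 0, 0, 0, -0.5], [8, 0, 0, 0, 0, 0, -0.5], [2, 0, 0, 0, 0, 0, -0.5], [0, 0, 0, 0, 0, 0, -0.5], [0, 0, 0, 0, 0, 0, -0.5], [0, 0, 0, 0, 0, 0, -0.5]]}}

```text
clock: 21.9
eef_pos: [0.5322, -0.299, 0.0041]
tool_rot: [0.412, 0.574, -0.412, 0.576]
ft_force: [0.6, -1.2, 0.1]
grip_width: 0.0642
```

```bash
python3 - <<'E'
from h import *
o=get_obs(); delta((.5326,-.2979,.003),-71.2); y,M=yaw(o); print("collar in tool",M.T@(np.array([.5305,-.2917,.022])-o["eef_pos"]),o["eef_pos"],o["ft_force"])
c=camera("wrist"); save(c,"w5",(190,150,450,345),2)
E
```

```text
rx -0.0018 then shift mm [ 1.1  0.7 -0.9] tilt [ 0.0023 -0.0013 -1.    ]
collar in tool [-0.0179  0.0008 -0.0074] [ 0.5322 -0.299   0.0041] [ 0.55   -1.1969  0.1302]
```

View pics/w5.png

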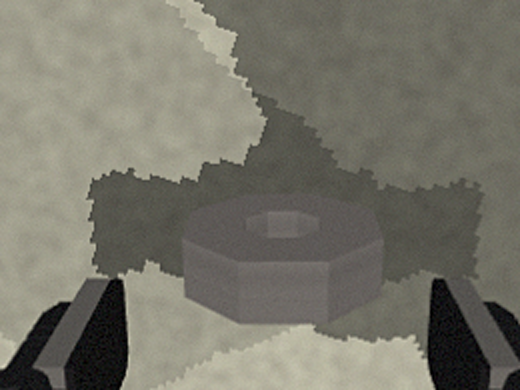

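```bash
python3 - <<'E'
from h import *
o=get_obs(); c=camera("wrist"); y,M=yaw(o); L=(cloud(c)-o["eef_pos"])@M*1000
for n,(u,v) in dict(stripL=(105,284),stripL2=(90,310),stripL3=(60,350),stripR=(450,284),stripR3=(500,350),tipinner=(122,290),topfront=(285,268),toprear=(285,318),leadmid=(340,225)).items():
    U=190+u//2;V=150+v//2; print(n,U,V,np.nanmedian(L[V-1:V+2,U-1:U+2].reshape(-1,3),0),c["frame"][V,U])
E
```

```text
stripL 242 292 [-42.1055 -34.0861 -11.5598] [88 89 87]
stripL2 235 305 [-53.8823 -34.1088 -11.7042] [88 85 79]
stripL3 220 325 [-68.325  -35.4058 -11.8046] [82 81 78]
stripR 415 292 [-42.3216  34.6037 -11.3909] [89 86 82]
stripR3 440 325 [-68.2203  36.832  -11.8237] [84 82 76]
tipinner 251 295 [-37.0728 -31.9623  -7.6352] [37 35 33]
topfront 332 284 [-39.4715   1.6299 -13.5647] [112 104 101]
toprear 332 309 [-39.3476   1.6636  -2.4639] [113 109 106]
leadmid 360 262 [-17.7481  14.7298 -15.0906] [96 93 89]
```

```bash
python3 - <<'E'
from h import *
o=get_obs(); c=camera("wrist"); y,M=yaw(o); L=(cloud(c)-o["eef_pos"])@M*1000
f=c["frame"].astype(int)
m=(L[...,1]<-24)&(L[...,1]>-52)&(abs(L[...,2])<25)&(L[...,0]<-6)&(L[...,0]>-80)
P=L[m]; 
for a in range(-80,-4,6):
    q=P[(P[:,0]>=a)&(P[:,0]<a+6)]
    if len(q)>3: print(a,len(q),"y",q[:,1].min(),q[:,1].max(),"z",q[:,2].min(),q[:,2].max())
print(sorted([(int(u),int(v)) for v,u in np.argwhere(m)],key=lambda t:t[1])[:3])
E
```

```text
-80 360 y -51.960069854418144 -31.586673196647542 z -14.700640002520593 -1.3580882095748894
-74 652 y -41.91666829290271 -31.573103364652162 z -12.775824401079687 9.06446042468378
-68 549 y -45.857135015942035 -31.55505309693554 z -12.7053401771202 10.479107105847943
-62 500 y -46.16356034471552 -31.517024970766577 z -12.347884454154764 10.733197295610161
-56 441 y -45.756870334942455 -31.586033129614428 z -12.228803972786025 10.493923309688888
-50 379 y -45.783670326061916 -31.524931334194704 z -12.149122779301996 10.155418453235699
-44 271 y -44.26707435853101 -31.62270601400595 z -12.119827746881406 11.158309097261851
-38 45 y -32.1654931627881 -31.616454749184633 z -9.811827976389464 8.31610657421131
[(234, 289), (235, 289), (236, 289)]
```

```bash
python3 - <<'E'
from h import *
o=get_obs(); c=camera("side"); u,v=proj(c,[o["eef_pos"]])[0].astype(int); print(u,v,proj(c,[o["eef_pos"],o["eef_pos"]+[0,0,.04]])-[u-70,v-90])
save(c,"s6",(u-70,v-90,u+70,v+30),5)
E
```

```text
298 371 [[70.3641 90.1653]
 [69.5983 71.5524]]
```

View pics/s6.png

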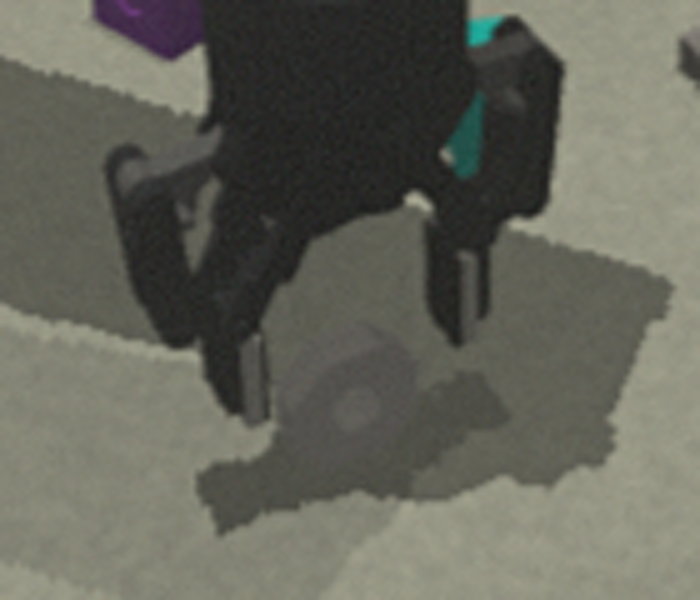

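The side view shows the fingertips at (255,420) and (460,340), about 30 mm above the TCP point. With the jaws open they reach only the collar's upper part. I go 15 mm lower, check the force, and grip after that.

Request:
{"name": "play_rows", "arguments": {"plan": [[4, 0, 0, 0, 0, 0, -0.5], [4, 0, 0, 0, 0, 0, -0.5], [4, 0, 0, 0, 0, 0, -0.5], [3, 0, 0, 0, 0, 0, -0.5], [0, 0, 0, 0, 0, 0, -0.5], [0, 0, 0, 0, 0, 0, -0.5], [0, 0, 0, 0, 0, 0, -0.5]]}}

```text
clock: 22.68
eef_pos: [0.5311, -0.2985, -0.0125]
tool_rot: [0.412, 0.575, -0.412, 0.574]
ft_force: [0.1, -0.4, 0.5]
grip_width: 0.0643
```

```bash
python3 - <<'E'
from h import *
o=get_obs(); c=camera("wrist"); y,M=yaw(o); W=cloud(c); L=(W-o["eef_pos"])@M*1000
m=(abs(L[...,1])>24)&(abs(L[...,1])<52)&(abs(L[...,2])<13)&(W[...,2]>.006)&(L[...,0]>-80)
print(o["eef_pos"],o["ft_force"],"tip world z",W[m][:,2].min(),np.sort(W[m][:,2])[:8])
k=(abs(L[...,1])<12)&(abs(L[...,2])<25)&(W[...,2]>.041)&(W[...,2]<.047); print("collar top z in tool",np.percentile(L[k][:,2],[2,50,98]))
E
```

```text
[ 0.5311 -0.2985 -0.0125] [ 0.1426 -0.4297  0.5013] tip world z 0.02229168752689231 [0.0223 0.0224 0.0225 0.0227 0.0229 0.0231 0.0232 0.0234]
collar top z in tool [-14.5723  -8.0388  -0.4856]
```

Request:
{"name": "play_rows", "arguments": {"plan": [[4, 0, 0, 0, 0, 0, -0.5], [0, 0, 0, 0, 0, 0, -0.5], [0, 0, 0, 0, 0, 0, 0.5], [0, 0, 0, 0, 0, 0, 0.5], [0, 0, 0, 0, 0, 0, 0.5], [0, 0, 0, 0, 0, 0, 0.5], [0, 0, 0, 0, 0, 0, 0.5], [0, 0, 0, 0, 0, 0, 0.5], [-10, 0, 0, 0, 0, 0, 0.5], [-20, 0, 0, 0, 0, 0, 0.5], [-25, 0, 0, 0, 0, 0, 0.5], [-30, 0, 0, 0, 0, 0, 0.5], [-30, 0, 0, 0, 0, 0, 0.5], [-25, 0, 0, 0, 0, 0, 0.5], [-10, 0, 0, 0, 0, 0, 0.5], [0, 0, 0, 0, 0, 0, 0.5], [0, 0, 0, 0, 0, 0, 0.5], [0, 0, 0, 0, 0, 0, 0.5], [0, 0, 0, 0, 0, 0, 0.5]]}}

```text
clock: 24.32
eef_pos: [0.5296, -0.2977, 0.1311]
tool_rot: [0.412, 0.576, -0.412, 0.573]
ft_force: [0.7, 0.2, -0.4]
grip_width: 0.0421
```

```bash
cat >> h.py <<'E'
def collar():
    o=get_obs(); c=camera("wrist"); y,M=yaw(o); W=cloud(c); L=(W-o["eef_pos"])@M*1000
    k=(abs(L[...,1])<18)&(abs(L[...,2])<22)&(L[...,0]>-50)&(L[...,0]<30); P=L[k]
    xt=np.percentile(P[:,0],2); t=P[(P[:,0]<xt+2)]; print(o["eef_pos"],o["ft_force"],o["grip_width"])
    print("top x",xt,"z",np.percentile(t[:,2],[2,50,98]),"y",np.percentile(t[:,1],[2,98]))
    q=P[P[:,2]<np.percentile(t[:,2],2)+1.5]; print("lead face n",len(q),"x",np.percentile(q[:,0],[1,99]),"y",np.percentile(q[:,1],[1,99]))
    return c,L
E
python3 - <<'E'
from h import *
c,L=collar(); save(c,"w7",(190,150,450,345),2)
delta((.5562,.07,.08),-93.15)
E
```

```text
[ 0.5296 -0.2977  0.1311] [ 0.6955  0.214  -0.4171] 0.04205060886063595
top x -49.533916539439424 z [-14.9004 -14.3808 -13.4685] y [-17.8074  17.3625]
lead face n 2124 x [-49.7576 -15.9167] y [-17.6566  17.6138]
rx 0.3811 then shift mm [  52.4    6.3 -368.5] tilt [-0.0038  0.0021 -1.    ]
```

View pics/w7.png

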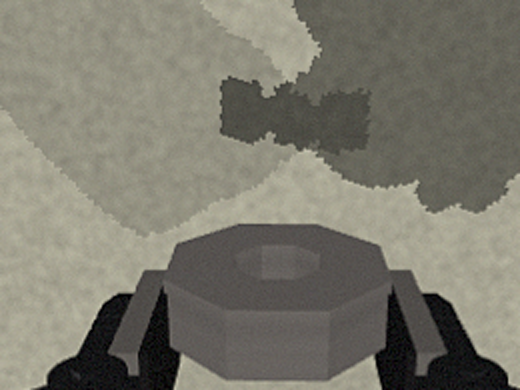

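Request:
{"name": "play_rows", "arguments": {"plan": [[0, 0, 0, 0.095, 0, 0, 0.5], [0, 0, 0, 0.095, 0, 0, 0.5], [0, 0, 0, 0.095, 0, 0, 0.5], [0, 0, 0, 0.096, 0, 0, 0.5], [0, 1, -20, 0, 0, 0, 0.5], [0, 1, -36, 0, 0, 0, 0.5], [0, 1, -40, 0, 0, 0, 0.5], [0, 1, -40, 0, 0, 0, 0.5], [0, 1, -40, 0, 0, 0, 0.5], [0, 0, -40, 0, 0, 0, 0.5], [0, 0, -40, 0, 0, 0, 0.5], [0, 0, -40, 0, 0, 0, 0.5], [8, 0, -35, 0, 0, 0, 0.5], [15, 0, -30, 0, 0, 0, 0.5], [20, 0, -20, 0, 0, 0, 0.5], [18, 0, 0, 0, 0, 0, 0.5], [8, 0, 0, 0, 0, 0, 0.5], [0, 0, 0, 0, 0, 0, 0.5], [0, 0, 0, 0, 0, 0, 0.5], [0, 0, 0, 0, 0, 0, 0.5]]}}

```text
clock: 26.03
eef_pos: [0.5577, 0.0809, 0.0654]
tool_rot: [0.514, 0.485, -0.514, 0.486]
ft_force: [0.0, 0.1, -2.0]
grip_width: 0.0422
```

```bash
sed -i 's/L\[\.\.\.,0\]>-50)&(L\[\.\.\.,0\]<30); P/L[...,0]>-75)\&(L[...,0]<10); P/' h.py; python3 - <<'E'
from h import *
c,L=collar(); print(yaw()[0]); collar(); rodview(c,None,np.arange(.13,.18,.01))
t=(abs(L[...,1])<8)&(L[...,0]<-54)&(L[...,0]>-66)&(L[...,2]>-17)&(L[...,2]<5); print("flat",np.percentile(L[t],[2,50,98],axis=0))
E
```

```text
[0.5577 0.0809 0.0654] [ 0.0336  0.115  -1.9614] 0.042192137143755755
top x -60.18172768097447 z [-14.5647  -7.8016  -0.6748] y [-9.9512  9.8123]
lead face n 3334 x [-59.991  -16.1414] y [-17.5279  17.5348]
-93.2328054386867
[0.558  0.0809 0.0658] [ 0.0558 -0.0661 -0.4464] 0.04196102864188272
top x -60.16568313579005 z [-14.5959  -7.8588  -0.5996] y [-10.0925   9.8086]
lead face n 3342 x [-59.9265 -16.3071] y [-17.5526  17.5662]
0.13 1015 x [0.5516 0.5582 0.5649] ztop [0.1074 0.1091]
0.14 1077 x [0.552  0.5588 0.5653] ztop [0.1073 0.1091]
0.15 1131 x [0.5527 0.5593 0.5658] ztop [0.1073 0.1092]
0.16 1235 x [0.5532 0.5599 0.5664] ztop [0.1075 0.1116]
0.17 1289 x [0.5538 0.5606 0.5671] ztop [0.1074 0.114 ]
flat [[-60.449   -7.6887 -14.732 ]
 [-59.2504   0.1131  -8.8859]
 [-54.6989   7.6962  -0.7317]]
```

Request:
{"name": "play_rows", "arguments": {"plan": [[2, -2.6, 0, 0, 0, 0, 0.5], [0, 0, -6, 0, 0, 0, 0.5], [0, 0, -6, 0, 0, 0, 0.5], [0, 0, 0, 0, 0, 0, 0.5], [0, 0, 0, 0, 0, 0, 0.5], [0, 0, 0, 0, 0, 0, 0.5]]}}

```text
clock: 26.63
eef_pos: [0.5551, 0.0941, 0.0627]
tool_rot: [-0.513, -0.486, 0.513, -0.486]
ft_force: [-0.1, -0.8, -1.4]
grip_width: 0.0421
```

Request:
{"name": "play_rows", "arguments": {"plan": [[-0.6, 0.7, -2, 0, 0, 0, 0.5], [0, 0, -5, 0, 0, 0, 0.5], [0, 0, -5, 0, 0, 0, 0.5], [0, 0, -5, 0, 0, 0, 0.5], [0, 0, -5, 0, 0, 0, 0.5], [0, 0, -5, 0, 0, 0, 0.5], [0, 0, -3, 0, 0, 0, 0.5], [0, 0, 0, 0, 0, 0, 0.5], [0, 0, 0, 0, 0, 0, 0.5]]}}

```text
clock: 27.38
eef_pos: [0.5573, 0.124, 0.0632]
tool_rot: [-0.513, -0.486, 0.513, -0.486]
ft_force: [-0.8, 0.7, -1.7]
grip_width: 0.0421
```

Request:
{"name": "play_rows", "arguments": {"plan": [[0, 0, -5, 0, 0, 0, 0.5], [0, 0, -6, 0, 0, 0, 0.5], [0, 0, -6, 0, 0, 0, 0.5], [0, 0, -6, 0, 0, 0, 0.5], [0, 0, -5, 0, 0, 0, 0.5], [0, 0, -5, 0, 0, 0, 0.5], [0, 0, -5, 0, 0, 0, 0.5], [0, 0, -5, 0, 0, 0, 0.5], [0, 0, -4, 0, 0, 0, 0.5], [0, 0, -2, 0, 0, 0, 0.5], [0, 0, -1, 0, 0, 0, 0.5], [0, 0, 0, 0, 0, 0, 0.5], [0, 0, 0, 0, 0, 0, 0.5]]}}

```text
clock: 28.47
eef_pos: [0.5604, 0.1744, 0.0634]
tool_rot: [0.514, 0.486, -0.513, 0.486]
ft_force: [0.0, 2.0, 2.5]
grip_width: 0.0422
```

Request:
{"name": "play_rows", "arguments": {"plan": [[0, 0, -1, 0, 0, 0, 0.5], [0, 0, -1, 0, 0, 0, 0.5], [0, 0, -1, 0, 0, 0, 0.5], [0, 0, -1, 0, 0, 0, 0.5], [0, 0, 0, 0, 0, 0, 0.5]]}}

```text
clock: 28.88
eef_pos: [0.5598, 0.1777, 0.0627]
tool_rot: [-0.513, -0.486, 0.514, -0.486]
ft_force: [0.8, -0.4, -0.1]
grip_width: 0.0422
```

Request:
{"name": "play_rows", "arguments": {"plan": [[0, 0, -1, 0, 0, 0, 0.5], [0, 0, -1, 0, 0, 0, 0.5], [0, 0, -1, 0, 0, 0, 0.5], [0, 0, 0, 0, 0, 0, 0.5]]}}

```text
clock: 29.22
eef_pos: [0.5601, 0.1788, 0.0628]
tool_rot: [-0.513, -0.485, 0.515, -0.487]
ft_force: [-1.1, -5.6, -1.5]
grip_width: 0.0423
```

Request:
{"name": "play_rows", "arguments": {"plan": [[0, 0, -1, 0, 0, 0, 0.5], [0, 0, -1, 0, 0, 0, 0.5], [0, 0, 0, 0, 0, 0, 0.5]]}}

```text
clock: 29.47
eef_pos: [0.56, 0.1787, 0.0628]
tool_rot: [-0.512, -0.484, 0.516, -0.487]
ft_force: [-0.1, -9.8, -0.2]
grip_width: 0.0424
```

```bash
python3 - <<'E'
from h import *
o=get_obs(); print(o["eef_pos"],o["ft_force"]); c=camera("wrist"); save(c,"w8",(200,180,460,375),3)
W=cloud(c); m=(abs(W[...,0]-.56)<.004)&(W[...,1]>.13)&(W[...,1]<.182)&(W[...,2]>.1); P=W[m]
for a in np.arange(.13,.2,.003):
    q=P[(P[:,1]>=a)&(P[:,1]<a+.003)]
    if len(q): print(round(a,3),len(q),q[:,2].max())
E
```

```text
[0.56   0.1787 0.0628] [-0.1381 -9.7722 -0.2198]
0.133 12 0.10793760308181692
0.136 90 0.10918622785287205
0.139 100 0.10941671744915021
0.142 104 0.10945302385656787
0.145 119 0.11042766307183934
0.148 106 0.10930401064705984
0.151 113 0.10979689286801347
0.154 115 0.10957938908862135
0.157 114 0.10969986813772328
0.16 109 0.10971691442244304
0.163 100 0.11031617117969723
0.166 90 0.11149791968506098
0.169 67 0.11348118277942987
0.172 26 0.11438005610102588
0.178 105 0.12374806952611632
0.181 54 0.12349463581553409
```

View pics/w8.png

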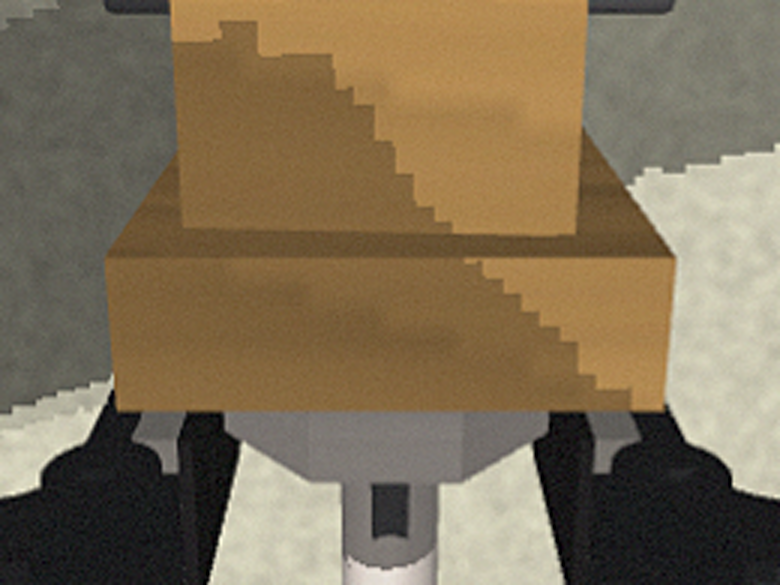

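The catch shows standing up behind the collar at (390,510), about 5 mm above the rod's top. I release, back off and lift clear.

Request:
{"name": "play_rows", "arguments": {"plan": [[0, 0, 2, 0, 0, 0, 0.3], [0, 0, 1, 0, 0, 0, -0.5], [0, 0, 0, 0, 0, 0, -0.6], [0, 0, 0, 0, 0, 0, -0.6], [0, 0, 0, 0, 0, 0, -0.6], [0, 0, 2, 0, 0, 0, -0.6], [-10, 0, 4, 0, 0, 0, -0.6], [-20, 0, 0, 0, 0, 0, -0.6], [-25, 0, 0, 0, 0, 0, -0.6], [-30, 0, 0, 0, 0, 0, -0.6], [-30, 0, 20, 0, 0, 0, -0.6], [-15, 0, 35, 0, 0, 0, -0.6], [0, 0, 35, 0, 0, 0, -0.6], [0, 0, 25, 0, 0, 0, -0.6], [0, 0, 0, 0, 0, 0, -0.6], [0, 0, 0, 0, 0, 0, -0.6]]}}

```text
clock: 30.85
eef_pos: [0.5539, 0.0574, 0.1943]
tool_rot: [0.515, 0.485, -0.514, 0.486]
ft_force: [-0.6, 0.0, -0.3]
grip_width: 0.0682
```

```bash
python3 - <<'E'
from h import *
o=get_obs(); print(o["eef_pos"],o["ft_force"],o["grip_width"]); c=camera("wrist"); t=camera("top"); 
cv2.imwrite("pics/f.png",np.hstack([cv2.resize(c["frame"][0:300,170:470,::-1],(400,400)),cv2.resize(t["frame"][220:320,150:250,::-1],(400,400),interpolation=cv2.INTER_CUBIC)]))
W=cloud(c); m=(abs(W[...,0]-.5605)<.002)&(W[...,1]>.15)&(W[...,1]<.25)&(W[...,2]>.1); P=W[m]
for a in np.arange(.15,.245,.003):
    q=P[(P[:,1]>=a)&(P[:,1]<a+.003)]
    if len(q): print(round(a,3),len(q),round(q[:,2].max(),4))
for n in "jar brush leg_stub".split(): print(n,[np.round(r["centre"],3) for r in pinpoint(n,t)[:1]])
E
```

```text
[0.5539 0.0574 0.1943] [-0.5913  0.0483 -0.3313] 0.06818126796900952
0.15 28 0.1094
0.153 30 0.109
0.156 27 0.1095
0.159 26 0.1095
0.162 32 0.1112
0.165 33 0.1121
0.168 31 0.1132
0.171 34 0.1145
0.174 21 0.1148
0.177 57 0.1225
0.18 34 0.1228
0.183 36 0.1227
0.186 34 0.1228
0.189 31 0.1229
0.192 67 0.1311
0.195 40 0.1317
0.198 37 0.1317
0.201 40 0.131
0.204 5 0.1289
jar [array([ 0.763, -0.009,  0.001])]
brush [array([ 0.732, -0.208,  0.004])]
leg_stub []
```

View pics/f.png

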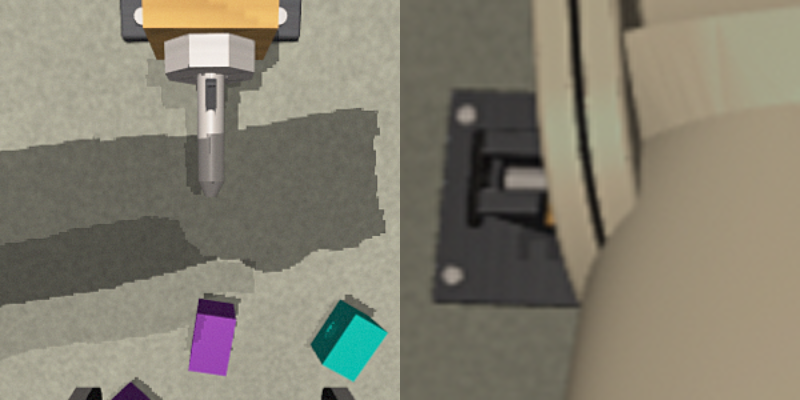

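```bash
python3 -c "
from h import *
print(job_done())"
```

```text
the job is handed in; nothing more can be done
None
```

The rod is loaded in the order asked: the beech thick block, then the wide block, then the collar. The stack is pushed against the post, and the job is handed in at about 31 s of the 72 s allowed.

- **Catch:** The last depth profile has it at 0.1148 m over a rod top of 0.1093 m. That is its full 5.5 mm, right behind the collar's face.
- **Seating:** At the end I pushed the collar with up to 9.8 N and it did not move, so the stack was hard against the post. I released it and lifted clear. The gripper is open, away from everything, and the wrist force is about zero.
- **Bystanders:** The jar and brush read within a few millimetres of where they started. In the last top picture the arm hid the leg stub, so its position was not confirmed. No move came near it. The purple and turquoise look-alikes were not picked up or pushed.
- **Disagreement:** With the jaws part-open (about 64 mm), the fingertips sat roughly 30 mm above the TCP. The text led me to expect much less. Because of this, I first stopped too high for the collar, so I went about 19 mm lower to grip it. The thick block must have been held near its top, but it went on without trouble.

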